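# Refit the platen roller of the label printer

## Task

The label printer on the desk has been opened for cleaning. Take its platen roller out of the blue tray and press it down into the printer's two bearing forks, gear end on the side of the dial, until it is fully home and both green latches have snapped shut over it; also turn the head-pressure dial clockwise to the orange mark. Leave the mug, the flask, the cleaner bottle and the roll of labels standing where they are.

Things in the scene. Friction and masses are not known exactly. Their poses are not given: they have to be found in the camera images.
- printer: Light grey label printer, fixed, cover open. Origin on the desk below its middle. x to its rear, y along the roller away from the dial side, z up. It spans -125 to 125 mm in x, -165 to 105 mm in y; walls and the flat deck on the -y side are 95 mm high. The open cover starts at x = 110 mm, leans back and is 300 mm high. Within 45 mm of the roller's middle nothing is higher than 63 mm.
- seat (a point): Middle of the roller's axis when fully home: 85 mm before (-x) the printer's origin, 105 mm above the desk; axes as the printer's. Steel forks stand 56 to 64 mm either side of it along y: upright slots 15.5 mm wide, open and flared at the top, for the roller's brass bushes; front prong 22 mm above this point. The rubber part fits between the forks with 3 mm play at each end.
- latch_drive (a joint): Green sprung hook latch outside the fork on the dial side (rad). 0 = shut, nose just above the seated bush, hook top 30 mm above the seat point; grows as it swings to the rear, up to 0.6. A bush pushed straight down meets its sloping nose about 20 mm above the seat, pushes it back 0.2 to 0.3 rad, and it springs shut over the bush. Takes 4 to 8 N of downward push.
- latch_plain (a joint): The same green latch outside the other fork (rad), with the same values.
- dial (a joint): Head-pressure dial on the printer's deck (rad); grows clockwise seen from above; a click every 0.524 rad (30 degrees) from 0 to 3.14. Left alone it settles into the nearest click, which at the start is 0, 0.524 or 1.047 (within 0.5 s); 0.08 Nm moves it on. Seven marks round it, one per click; the orange one is the fifth, at 2.094.
- dial_grip (a point): On the dial's axis at the height to grip, 120 mm above the desk, 15 mm behind and 130 mm to the -y side of the printer's origin. Black upright bar 46 mm long, 12 mm thick, 105 to 130 mm above the desk, on a 48 mm disc (top at 105 mm). Turns with the dial: x along the bar, white pointer at its -x end, which shows to the printer's front at 0.
- tray: Blue parts tray, fixed, 74 x 200 mm, base 6 mm thick, with two notched supports 47 mm high, 57 to 69 mm either side of its middle along its y axis, in which the roller lies by its brass bushes. Between the supports nothing stands above the base. Origin on the desk at its centre.
- roller_mid (a point): Middle of the loose platen roller, on its axis, about 45 mm above the desk at the start. Black rubber 20 mm thick and 106 mm long, brass bushes 14 mm thick, 55 to 73 mm from the middle on both sides, steel shaft; 172 mm over all, about 130 g. y along the roller, away from the white gear. Fully home with the gear on the dial's side, its y points as the seat's.
- roller_gear (a point): Centre of the white gear (27 mm) near the -y end of the roller, 81 mm from the middle.
- mug: Steel travel mug with black lid, 80 mm thick, 163 mm high, standing loose. Origin under its centre.
- flask: Black vacuum flask with steel cap, 66 mm thick, 225 mm high, standing loose. Origin under its centre.
- labels: Full roll of white labels standing on end, 84 mm thick, 100 mm high, loose. Origin under its centre.
- cleaner: Blue plastic bottle of roller cleaner with white cap, 56 mm thick, 180 mm high, standing loose. Origin under its centre.
There are look-alikes about, which are no part of the job. Of the things like the part that bears roller_mid, leave any that is turquoise; of the rest the smaller one is meant.

How it is judged (in metres and radians):
At the end, for the whole second after the job is handed in: The roller rests in both forks with its middle within 6 mm of the seat point, no more than 3 mm above it and its axis within 0.04 rad of the forks' line, gear on the dial's side; both latches are shut over it (below 0.06 rad); the dial stands at the orange mark, 2.094 rad within 0.12 (distance between roller_mid and seat below 0.006 m and z of roller_mid in the frame of seat below 0.003 m and angle between the y axis of roller_mid and the y axis of seat, either way round below 0.04 rad and y of roller_gear in the frame of seat below 0 m and value of joint each of latch_drive, latch_plain below 0.06 rad and value of joint dial between 1.974 and 2.214 rad and linear speed of roller below 0.02 m/s); the robot touches nothing.
It fails at once if The mug is shifted by more than 20 mm or knocked over (distance of mug from where it was at the start of the episode above 0.02 m or angle between mug's own z axis and vertical above 0.4 rad).
It fails at once if The flask is shifted by more than 20 mm or knocked over (distance of flask from where it was at the start of the episode above 0.02 m or angle between flask's own z axis and vertical above 0.4 rad).
It fails at once if The roll of labels is shifted by more than 20 mm or knocked over (distance of labels from where it was at the start of the episode above 0.02 m or angle between labels's own z axis and vertical above 0.4 rad).
It fails at once if The bottle is shifted by more than 20 mm or knocked over (distance of cleaner from where it was at the start of the episode above 0.02 m or angle between cleaner's own z axis and vertical above 0.4 rad).
It also fails if it takes over 70 s, if anything falls off the work surface, if the arm or the gripper's body presses on something with over 40 N, if the wrist force passes 120 N, or if a joint passes its speed limit or range.

## Robot

A 6-joint arm with a two-finger parallel gripper is mounted at the origin on the work surface. World frame = base frame: x ahead of the robot, y to its left, z up, the work surface at z = 0. Lengths are in m, angles in degrees, forces in N, time in s.
With the tool pointing down it reaches from about 0.25 to 0.725 m from the base axis. Payload 9.7 kg.
Tool frame: the origin (TCP) lies midway between the tips of the shut fingers; the grasp point (between the pads) lies 19 mm behind it (bot.pinch_z is the distance from the TCP to the grasp point, in m); z points along the fingers, y is the direction in which the jaws open and shut (so a half turn about z gives the same grasp; the last joint's range is limited). The gripper opens to 85 mm and grips with 20 to 120 N. Pads are 22 mm wide; open, the fingers measure 114 mm over their backs; the gripper's body (76 mm by 85 mm) begins 54 mm behind the grasp point. The pads swing forward as they close: fully open they stand 13 mm farther back than shut.
Start: joints at [-73.625, 4.979, 10.078, 95.1, 0, 90], TCP at [0.155, -0.528, 0.231] pointing down, gripper open.
Joint ranges: [-179.16, 179.16], [-48.56, 103.87], [-65.8, 70.77], [-126.05, 130.52], [-82.76, 87.17], [-180, 180]. Speed limits (degrees/s): [127.2, 127.2, 147.25, 180, 180, 180].

## Interface

Orientations are given as [roll, pitch, yaw] about the fixed x, y, z axes, in that order (R = Rz(yaw) Ry(pitch) Rx(roll)).
In Python, from workcell import bot, imaging gives the robot as it stands.
- The arm moves only by the tool servo_tool, never from a script. Its argument "moves" is a list that holds one entry, the list of rows, each a list of 7 numbers: the turn, a rotation vector about the tool's x, y, z in rad, then the shift along the tool's x, y, z in cm, then the finger opening in cm, from 0 to 8.54. A call has 1 to 12 rows; each row shifts and turns the pose as measured when the row begins, along the tool's axes as they then stand; what a row does not reach is not made up. A row lasts 1/12 s, in which the tool goes at most 41.7 mm and 7.16 degrees, less where a joint would pass 70% of its speed; a pose out of reach is approached as far as the arm can. A call is refused whole if a number of a shift passes 4.17 or a number of a turn 0.125, either way. A call with a gripper value outside its range is refused whole. The fingers move at their own pace and stop on an object; "force" is the grip in N (left out, the last holds). Time passes only in rows, so rows that do not move let the fingers close. It gives the time, the measured TCP pose, the force and the opening at its end, in the units of the state.
- bot.get_obs(): the state, without advancing time (a new reading comes with each control period).
- imaging.camera(name): name is "scene" or "top" or "wrist"; returns the picture (420x560x3 uint8, blue, green, red); there is no depth.
- imaging.calibration(name): a dict with "fx", "fy", "cx", "cy" (pixels), "D" ([k1, k2, p1, p2, k3] as OpenCV has them; the pictures are not rectified), "camera_from_world" (4x4, takes a point from world to camera coordinates). Camera axes: x right, y down, z forward; pixel columns grow to the right and rows downward; lengths in m; the calibration is good to about 2 mm. A picture is of the moment at which its call begins: read the wrist's pose just before it. calibration takes no time and is no camera call; for the wrist camera it gives the pose at the moment of the call.
- bot.job_done(): hands the job in, once; it reports no verdict.
The state is a dict: "time": time; "q": joint angles; "qd": joint speeds; "joint_efforts": joint torques, N m; "ee_pos": TCP position; "tcp_rot": TCP orientation; "wrist_force": force on the tool from outside, world axes, zero at the start; "torque": the same for the moment, N m; "opening": finger opening in m.
Only numpy, scipy, OpenCV 4.12 (cv2) and the standard library are available. Lean on these libraries where they do the work, as an engineer would, in place of code of your own. Each camera call takes 0.05 s, during which the arm holds its last target.

## Working session

There is one attempt and no reset: what is moved stays moved. The work goes in short steps, Python scripts to look and compute and a tool call to move; the robot and the scene stay as the last step left them, time stands still between calls to the robot, and variables do not carry over. Pictures are saved under pics/ and viewed, and the job is handed in when it is done.

Besides the shell and the picture viewer there is one more tool, called as name([rows], argument=value, ...), one row to a line, values as JSON. servo_tool: Moves the arm, as the interface text tells. Its arguments: {"type":"object","properties":{"moves":{"type":"array","items":{"type":"array","items":{"type":"array","items":{"type":"number"}}}},"force":{"type":"number"}},"required":["moves"]}

```bash
ls; mkdir -p pics; python3 - <<'E'
from workcell import bot, imaging
import cv2
print(bot.get_obs())
for n in ["scene","top","wrist"]:
    im=imaging.camera(n); cv2.imwrite(f"pics/{n}0.png",im)
    c=imaging.calibration(n); print(n,c)
E
```

```text
pics
{'time': 0.0, 'q': array([-7.36251260e+01,  5.01220101e+00,  1.00340071e+01,  9.51003861e+01,
        1.37980775e-03,  8.99991467e+01]), 'qd': array([-0.01312609,  0.15027855, -0.00521203,  0.03291583, -0.03402711,
       -0.08589658]), 'joint_efforts': array([-7.96686363e-04, -5.20383561e+01,  4.64806581e+01,  1.63082255e-02,
        4.24204040e-05, -1.00335079e-06]), 'ee_pos': array([ 0.15499618, -0.52746143,  0.23056851]), 'tcp_rot': array([-1.79921420e+02, -1.38097680e-03,  1.63757255e+01]), 'wrist_force': array([-0.60518724, -0.69746586, -0.93283087]), 'torque': array([-0.02746076, -0.05058565,  0.02563614]), 'opening': 0.08552550836638118}
scene {'fx': 407.5113922555419, 'fy': 407.5113922555419, 'cx': 282.7467401100031, 'cy': 211.1740784638079, 'D': array([0.02994524, 0.        , 0.        , 0.        , 0.        ]), 'camera_from_world': array([[-0.14710589,  0.98909082,  0.00769518, -0.00185162],
       [ 0.7042716 ,  0.11020153, -0.70132527, -0.30255715],
       [-0.69452241, -0.09774958, -0.71279987,  1.28257598],
       [ 0.        ,  0.        ,  0.        ,  1.      
[... 218 characters left out ...]
ray([[ 0.0237574 , -0.99969737,  0.00638395,  0.02890485],
       [-0.99435543, -0.02429   , -0.10328249,  0.55751763],
       [ 0.10340629, -0.00389419, -0.99463158,  1.15839968],
       [ 0.        ,  0.        ,  0.        ,  1.        ]])}
wrist {'fx': 294.73142249154387, 'fy': 294.73142249154387, 'cx': 281.77552478107975, 'cy': 209.08424063174112, 'D': array([-0.06511958,  0.        ,  0.        ,  0.        ,  0.        ]), 'camera_from_world': array([[ 0.28227454, -0.95933185, -0.00186456, -0.54874832],
       [-0.91126212, -0.26873699,  0.31206054, -0.0407866 ],
       [-0.29987069, -0.08638764, -0.95006039,  0.37971252],
       [ 0.        ,  0.        ,  0.        ,  1.        ]])}
```

View pics/scene0.png

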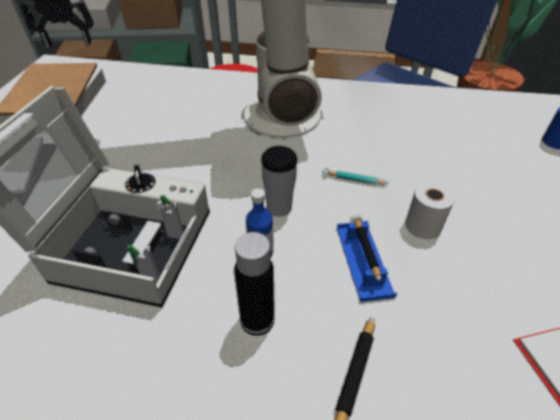

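View pics/top0.png

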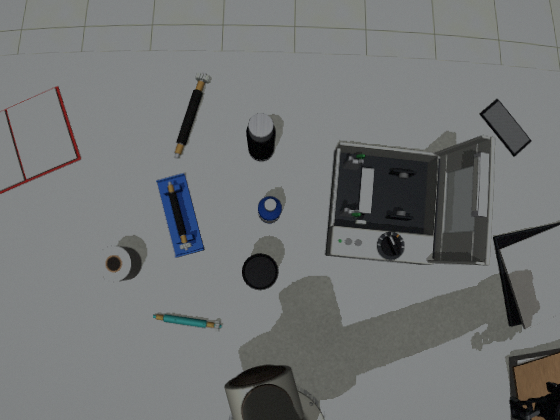

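View pics/wrist0.png

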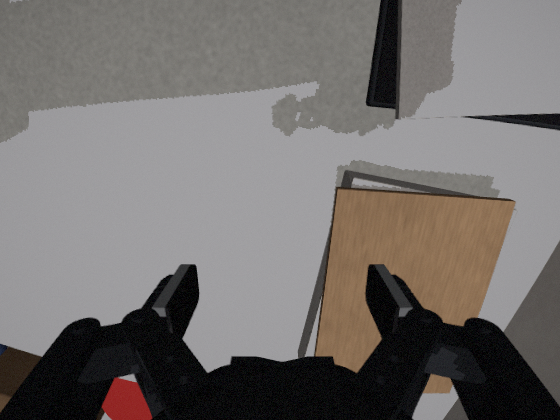

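The candidates for the roller, as pixels in the top view, are:
- the black roller in the blue tray at (178,213)
- a larger black roller lying loose on the desk at (190,115)
- a turquoise roller at (190,320)

I choose the smaller non-turquoise one, which is the one in the tray. Its white gear is near (185,244), on the robot's side. The dial is at (390,243), also on the robot's side.

```bash
cat > h.py <<'E'
import numpy as np, cv2
from workcell import bot, imaging
def ray(c,px):
    K=np.array([[c['fx'],0,c['cx']],[0,c['fy'],c['cy']],[0,0,1]])
    u=cv2.undistortPoints(np.array(px,float).reshape(-1,1,2),K,np.array(c['D'])).reshape(-1,2)
    T=c['camera_from_world'];R=T[:3,:3];o=-R.T@T[:3,3]
    d=np.c_[u,np.ones(len(u))]@R
    return o,d
def onz(c,px,z):
    o,d=ray(c,px); s=(np.broadcast_to(z,len(d))-o[2])/d[:,2]
    return o+d*s[:,None]
def proj(c,P):
    T=c['camera_from_world']
    K=np.array([[c['fx'],0,c['cx']],[0,c['fy'],c['cy']],[0,0,1]])
    return cv2.projectPoints(np.array(P,float).reshape(-1,1,3),cv2.Rodrigues(T[:3,:3])[0],T[:3,3],K,np.array(c['D']))[0].reshape(-1,2)
def crop(im,x0,y0,x1,y1,f,name):
    cv2.imwrite('pics/'+name,cv2.resize(im[y0:y1,x0:x1],None,fx=f,fy=f,interpolation=cv2.INTER_CUBIC))
E
python3 - <<'E'
from h import *
t=cv2.imread('pics/top0.png'); t=cv2.convertScaleAbs(t,alpha=1.4)
crop(t,140,60,220,270,2.8,'c1.png')
crop(t,320,130,500,280,4.4,'c2.png')
crop(t,145,165,215,265,6,'c3.png')
E
```

```text
(no output)
```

View pics/c2.png

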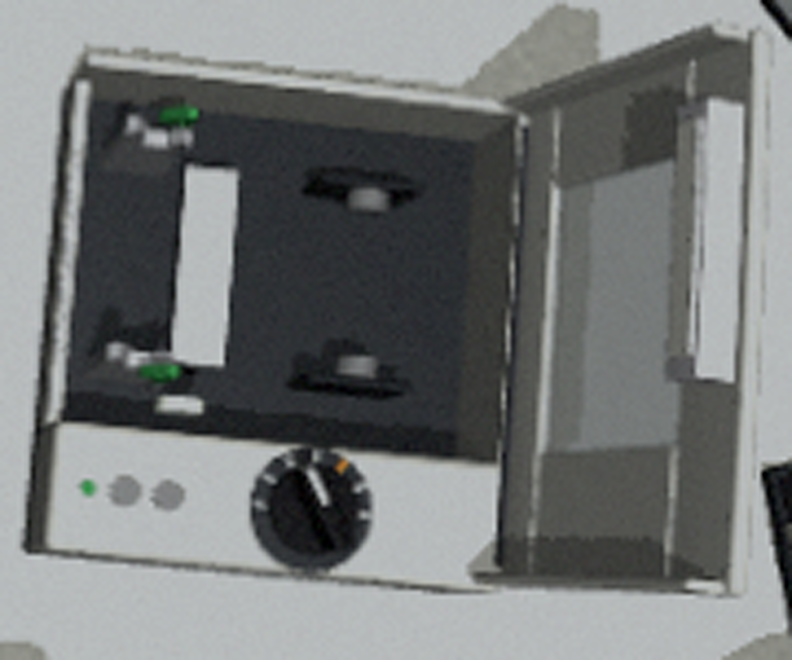

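View pics/c3.png

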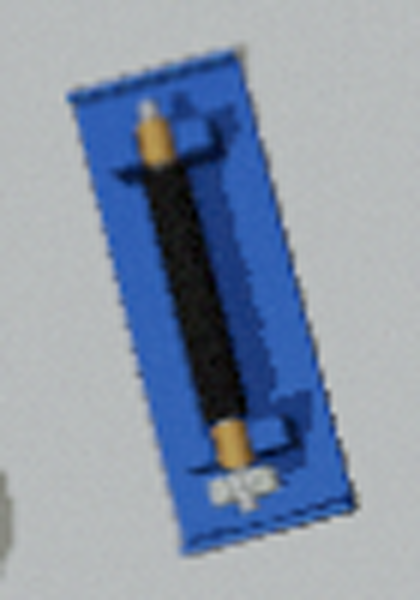

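```bash
python3 - <<'E'
from h import *
c=imaging.calibration('top')
f=lambda x,y:(320+(x+.5)/4.4-.5,130+(y+.5)/4.4-.5)
g=lambda x,y:(145+(x+.5)/6-.5,165+(y+.5)/6-.5)
for n,p,z in [('c+y front',f(85,50),.095),('dial disc',f(311,508),.105),('fork far top',f(158,137),.127),('fork near top',f(145,357),.127),('deck front-corner',f(47,548),.095),('deck right c',f(492,585),.095),('rear +y',f(522,112),.095)]:
    print(n,onz(c,[p],z)[0].round(4))
a=onz(c,[g(149,105),g(240,490)],.045); print(a)
b=onz(c,[g(160,165),g(225,420)],.045); print('rubber',b, b.mean(0), np.degrees(np.arctan2(*(b[0]-b[1])[[1,0]])), np.linalg.norm(b[0]-b[1]))
tr=onz(c,[g(72,93),g(240,48),g(353,508),g(183,552)],.006); print('tray',tr,tr.mean(0))
for n,p,z in [('mug',(259,271),.163),('flask',(261,125),.225),('cleaner',(270,204),.18),('labels',(113,263),.1)]:
    print(n,onz(c,[p],z)[0].round(3))
E
```

```text
c+y front [ 0.7181 -0.1283  0.095 ]
dial disc [ 0.4733 -0.2486  0.105 ]
fork far top [ 0.6645 -0.1619  0.127 ]
fork near top [ 0.5488 -0.1552  0.127 ]
deck front-corner [ 0.45   -0.1099  0.095 ]
deck right c [ 0.434  -0.3514  0.095 ]
rear +y [ 0.6926 -0.372   0.095 ]
[[0.61722868 0.27952343 0.045     ]
 [0.46124113 0.23556327 0.045     ]]
rubber [[0.59255833 0.27379635 0.045     ]
 [0.48929936 0.24272816 0.045     ]] [0.54092885 0.25826226 0.045     ] 16.745303043261202 0.10783156342238821
tray [[0.62783784 0.32065176 0.006     ]
 [0.64859643 0.24955691 0.006     ]
 [0.45600259 0.19430982 0.006     ]
 [0.43567971 0.26489463 0.006     ]] [0.54202915 0.25735328 0.006     ]
mug [0.409 0.053 0.163]
flask [0.715 0.057 0.225]
cleaner [0.553 0.033 0.18 ]
labels [0.416 0.394 0.1  ]
```

servo_tool([
  [[0,0,0,1.7,-3.1,-0.5,8.5],[0,0,0,1.7,-3.1,-0.5,8.5],[0,0,0,1.7,-3.1,-0.5,8.5],[0,0,0,1.7,-3.1,-0.5,8.5],[0,0,0,1.7,-3.1,-0.5,8.5],[0,0,0,1.7,-3.1,-0.5,8.5],[0,0,0,1.7,-3.1,-0.5,8.5],[0,0,0,1.7,-3.1,-0.5,8.5],[0,0,0,0,0,0,8.5]],
], force=60)

```text
time: 0.9
ee_pos: [0.2154, -0.2405, 0.2672]
tcp_rot: [-179.4, -0.0, 16.1]
wrist_force: [0.1, -0.8, 0.9]
opening: 0.0848
```

```bash
cat > look.py <<'E'
import sys
from h import *
n=sys.argv[1]
o=bot.get_obs(); c=imaging.calibration('wrist'); im=imaging.camera('wrist')
cv2.imwrite(f'pics/{n}.png',im)
import pickle; pickle.dump(c,open(f'{n}.pkl','wb'))
T=c['camera_from_world']; print(o['time'],o['ee_pos'].round(4),o['tcp_rot'].round(2),o['wrist_force'].round(2),o['opening'],'cam',(-T[:3,:3].T@T[:3,3]).round(3))
E
python3 look.py w1
```

```text
0.9 [ 0.2154 -0.2405  0.2672] [-1.7936e+02 -2.0000e-02  1.6090e+01] [ 0.12 -0.84  0.89] 0.08484736628328068 cam [ 0.292 -0.219  0.409]
```

View pics/w1.png

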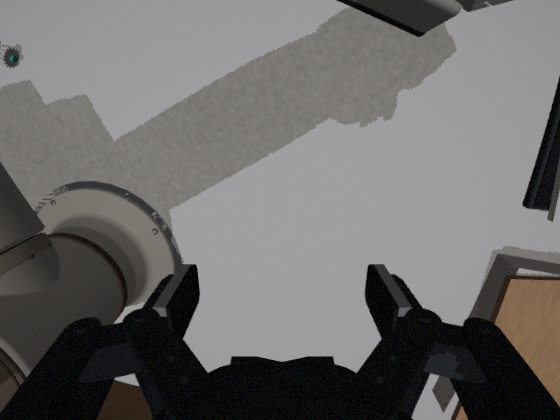

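The picture shows the robot's base at left (90,250) and the printer's near edge at the top (400,15). I move forward over the dial.

servo_tool([
  [[0,0,0,3.5,1.3,0,8.5],[0,0,0,3.5,1.3,0,8.5],[0,0,0,3.5,1.3,0,8.5],[0,0,0,3.5,1.3,0,8.5],[0,0,0,3.5,1.3,0,8.5],[0,0,0,0,0,0,8.5],[0,0,0,0,0,0,8.5]],
])

```text
time: 1.53
ee_pos: [0.41, -0.2607, 0.2626]
tcp_rot: [-179.5, 0.1, 15.9]
wrist_force: [-0.3, 0.7, 0.9]
opening: 0.085
```

```bash
python3 look.py w2
```

```text
1.5333 [ 0.41   -0.2607  0.2626] [-1.7955e+02  1.3000e-01  1.5890e+01] [-0.32  0.68  0.92] 0.08504960236512864 cam [ 0.487 -0.239  0.404]
```

View pics/w2.png

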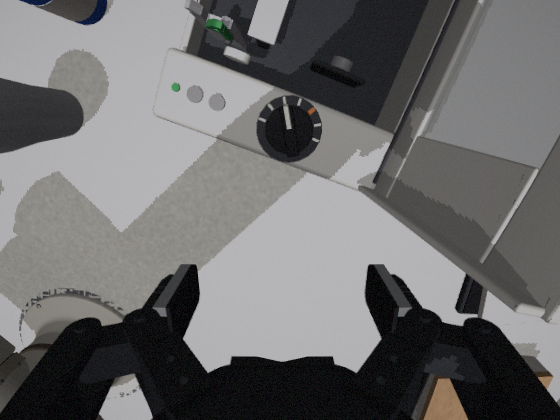

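```bash
python3 - <<'E'
from h import *
t=cv2.imread('pics/w2.png'); t=cv2.convertScaleAbs(t,alpha=1.4)
crop(t,245,85,335,170,7,'c4.png')
crop(t,145,0,425,200,2.8,'c5.png')
E
```

```text
(no output)
```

View pics/c4.png

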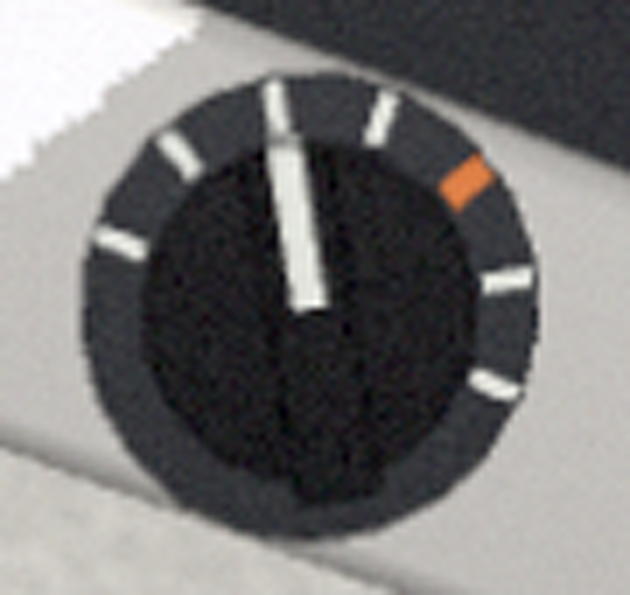

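View pics/c5.png

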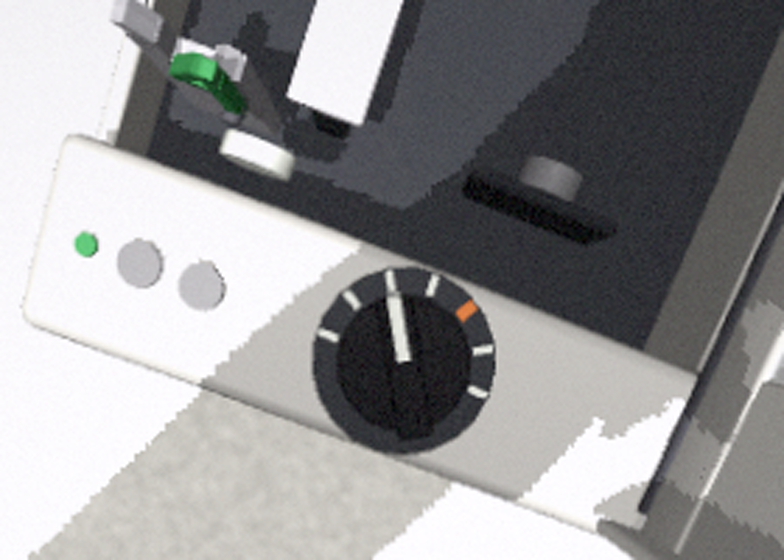

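```bash
python3 - <<'E'
from h import *
import pickle
c=pickle.load(open('w2.pkl','rb'))
f=lambda x,y:(245+(x+.5)/7-.5,85+(y+.5)/7-.5)
P=onz(c,[f(120,243),f(181,155),f(277,110),f(381,118),f(467,182),f(507,279),f(495,385)],.105)
print(P.round(4))
from scipy.optimize import least_squares
r=least_squares(lambda v:np.hypot(P[:,0]-v[0],P[:,1]-v[1])-v[2],[.47,-.25,.02]).x
print('centre',r, 'ellipse c',onz(c,[f(311,306)],.105))
a=np.degrees(np.arctan2(P[:,1]-r[1],P[:,0]-r[0]));print(a, (a+30*np.arange(7)))
q=onz(c,[f(285,145),f(310,308)],.13); print('bar',q,np.degrees(np.arctan2(*(q[0]-q[1])[[1,0]])))
q=onz(c,[f(340,495)],.13);print(q)
g=lambda x,y:(145+(x+.5)/2.8-.5,0+(y+.5)/2.8-.5)
# deck edges
e=onz(c,[g(70,137),g(695,375),g(25,305),g(25+0,318)],.095); print(e, np.degrees(np.arctan2(*(e[1]-e[0])[[1,0]])))
E
```

```text
[[ 0.475  -0.2197  0.105 ]
 [ 0.4886 -0.2248  0.105 ]
 [ 0.4979 -0.2359  0.105 ]
 [ 0.5009 -0.2499  0.105 ]
 [ 0.4961 -0.2638  0.105 ]
 [ 0.4852 -0.2731  0.105 ]
 [ 0.4708 -0.276   0.105 ]]
centre [ 0.47265521 -0.24793351  0.02817499] ellipse c [[ 0.47401303 -0.24777956  0.105     ]]
[ 85.34850192  55.35969805  25.39749068  -4.07874629 -34.17380638
 -63.60645645 -93.87817717] [85.34850192 85.35969805 85.39749068 85.92125371 85.82619362 86.39354355
 86.12182283]
bar [[ 0.49328331 -0.23834524  0.13      ]
 [ 0.4748546  -0.24701699  0.13      ]] 25.199638658526673
[[ 0.45284002 -0.25758752  0.13      ]]
[[ 0.51504693 -0.1162259   0.095     ]
 [ 0.49853339 -0.35213776  0.095     ]
 [ 0.45557328 -0.11021224  0.095     ]
 [ 0.45105547 -0.11094155  0.095     ]] -94.0041026373348
```

The dial's pointer stands at the third mark (about 1.05 rad, pixel 288,107). The orange mark is two clicks further on, at (312,111). I go to grip the bar.

servo_tool([
  [[0,0,-0.085,3.2,0.25,2.0,4.5],[0,0,-0.085,3.2,0.0,2.0,4.5],[0,0,0,0,0,3.5,4.5],[0,0,0,0,0,2.5,4.5],[0,0,0,0,0,0,4.5],[0,0,0,0,0,0,4.5]],
])

```text
time: 2.08
ee_pos: [0.4684, -0.2465, 0.1607]
tcp_rot: [-179.7, -0.0, 25.7]
wrist_force: [-0.1, -0.8, 0.6]
opening: 0.0456
```

```bash
cat > rel.py <<'E'
import sys
from h import *
# rel.py x y z yaw : remaining move in tool axes (cm, rad)
from scipy.spatial.transform import Rotation as Ro
x,y,z,yaw=map(float,sys.argv[1:5])
o=bot.get_obs(); R=Ro.from_euler('xyz',o['tcp_rot'],degrees=True)
G=Ro.from_euler('xyz',[180,0,yaw],degrees=True)
print('t',round(o['time'],2),o['ee_pos'].round(4),o['tcp_rot'].round(2),'F',o['wrist_force'].round(1),'open',round(o['opening'],4),'q6',o['q'][5].round(1))
print('turn',(R.inv()*G).as_rotvec().round(3),'shift cm',(R.inv().apply(np.array([x,y,z])-o['ee_pos'])*100).round(2))
E
python3 rel.py .473 -.248 .109 25.7
```

```text
t 2.08 [ 0.4684 -0.2465  0.1607] [-1.7974e+02 -3.0000e-02  2.5660e+01] F [-0.1 -0.8  0.6] open 0.0456 q6 126.5
turn [-0.004 -0.    -0.001] shift cm [0.35 0.36 5.17]
```

Joint 6 would run past its range on this side of the grasp (q6 = 126°, and turning the dial would need 186°). I therefore make the half turn first.

servo_tool([
  [[0,0,-0.125,0,0,-1.5,4.5],[0,0,-0.125,0,0,-1.5,4.5],[0,0,-0.125,0,0,0,4.5],[0,0,-0.125,0,0,0,4.5],[0,0,-0.125,0,0,0,4.5],[0,0,-0.125,0,0,0,4.5],[0,0,-0.125,0,0,0,4.5],[0,0,-0.125,0,0,0,4.5],[0,0,-0.125,0,0,0,4.5],[0,0,-0.125,0,0,0,4.5],[0,0,-0.125,0,0,0,4.5],[0,0,-0.125,0,0,0,4.5]],
])

```text
time: 3.08
ee_pos: [0.4615, -0.256, 0.222]
tcp_rot: [179.0, 1.1, 111.7]
wrist_force: [0.0, 0.1, -0.9]
opening: 0.0449
```

servo_tool([
  [[0,0,-0.125,0,0,0,4.5],[0,0,-0.125,0,0,0,4.5],[0,0,-0.125,0,0,0,4.5],[0,0,-0.125,0,0,0,4.5],[0,0,-0.125,0,0,0,4.5],[0,0,-0.125,0,0,0,4.5],[0,0,-0.125,0,0,0,4.5],[0,0,-0.125,0,0,0,4.5],[0,0,-0.125,0,0,0,4.5],[0,0,-0.125,0,0,0,4.5],[0,0,-0.125,0,0,0,4.5],[0,0,-0.125,0,0,0,4.5]],
])

```text
time: 4.08
ee_pos: [0.4538, -0.2648, 0.2556]
tcp_rot: [-177.4, 2.4, -162.4]
wrist_force: [0.1, 0.1, 0.4]
opening: 0.0452
```

```bash
python3 rel.py .473 -.248 .109 205.7
```

```text
t 4.08 [ 0.4538 -0.2648  0.2556] [-177.39    2.36 -162.36] F [0.1 0.1 0.4] open 0.0452 q6 -47.9
turn [-0.048  0.038 -0.142] shift cm [-1.73  1.69 14.68]
```

servo_tool([
  [[-0.024,0.019,-0.071,-0.85,0.85,3.5,4.5],[-0.024,0.019,-0.071,-0.85,0.85,3.5,4.5],[0,0,0,0,0,2.5,4.5],[0,0,0,0,0,0,4.5],[0,0,0,0,0,0,4.5]],
])

```text
time: 4.5
ee_pos: [0.4666, -0.249, 0.1731]
tcp_rot: [-179.1, 0.5, -153.8]
wrist_force: [0.5, -0.7, 0.8]
opening: 0.0448
```

```bash
python3 rel.py .473 -.248 .109 205.7; python3 look.py w3
```

```text
t 4.5 [ 0.4666 -0.249   0.1731] [-179.13    0.53 -153.79] F [ 0.5 -0.7  0.8] open 0.0448 q6 -54.3
turn [-0.015  0.009  0.009] shift cm [-0.56 -0.09  6.42]
4.5 [ 0.4666 -0.249   0.1731] [-179.13    0.53 -153.79] [ 0.49 -0.65  0.78] 0.04480050510571707 cam [ 0.392 -0.283  0.314]
```

View pics/w3.png

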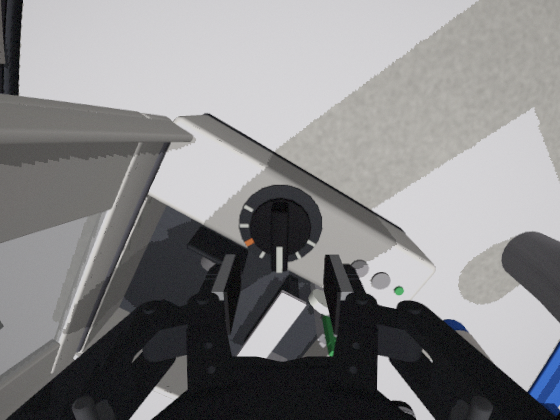

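The bar (pixel 280,235) lies between the fingers and is lined up with them. I descend and grip.

servo_tool([
  [[-0.015,0.009,0.009,-0.5,-0.1,2.5,4.5],[0,0,0,-0.1,0,2.5,4.5],[0,0,0,0,0,1.0,4.5],[0,0,0,0,0,0,4.5],[0,0,0,0,0,0,4.5]],
])

```text
time: 4.97
ee_pos: [0.4757, -0.2518, 0.1258]
tcp_rot: [-179.2, 0.6, -154.7]
wrist_force: [0.5, 0.1, 0.8]
opening: 0.0449
```

```bash
python3 rel.py .473 -.248 .109 205.7
```

```text
t 4.97 [ 0.4757 -0.2518  0.1258] [-179.2     0.59 -154.67] F [0.5 0.1 0.8] open 0.0449 q6 -53.2
turn [-0.014  0.01  -0.006] shift cm [0.1  0.48 1.67]
```

servo_tool([
  [[-0.014,0.01,-0.006,0.1,0.5,0.9,4.5],[0,0,0,0,0.1,0.9,4.5],[0,0,0,0,0,0,4.5],[0,0,0,0,0,0,4.5]],
])

```text
time: 5.3
ee_pos: [0.4733, -0.2477, 0.1116]
tcp_rot: [-179.8, 0.2, -154.3]
wrist_force: [1.0, 0.4, 0.8]
opening: 0.0449
```

```bash
python3 rel.py .473 -.248 .109 205.7
```

```text
t 5.3 [ 0.4733 -0.2477  0.1116] [-179.77    0.18 -154.34] F [1.  0.4 0.8] open 0.0449 q6 -53.3
turn [-0.004  0.003 -0.001] shift cm [ 0.04 -0.02  0.26]
```

servo_tool([
  [[0,0,0,0,0,0.25,0],[0,0,0,0,0,0,0],[0,0,0,0,0,0,0],[0,0,0,0,0,0,0],[0,0,0,0,0,0,0],[0,0,0,0,0,0,0]],
], force=40)

```text
time: 5.8
ee_pos: [0.4738, -0.2482, 0.1097]
tcp_rot: [-179.7, 0.2, -154.4]
wrist_force: [0.6, -1.4, -0.1]
opening: 0.011
```

```bash
python3 rel.py .473 -.248 .109 145.7
```

```text
t 5.8 [ 0.4738 -0.2482  0.1097] [-179.66    0.21 -154.35] F [ 0.6 -1.4 -0.1] open 0.011 q6 -53.3
turn [-0.003  0.006  1.046] shift cm [0.06 0.06 0.07]
```

servo_tool([
  [[0,0,0.08,0,0,0,0],[0,0,0.08,0,0,0,0],[0,0,0.08,0,0,0,0]],
])

```text
time: 6.05
ee_pos: [0.4739, -0.2485, 0.1097]
tcp_rot: [-179.7, 0.3, -168.5]
wrist_force: [0.5, -1.8, -1.1]
opening: 0.0109
```

```bash
python3 rel.py .473 -.248 .109 145.7
```

```text
t 6.05 [ 0.4739 -0.2485  0.1097] [-179.71    0.29 -168.45] F [ 0.5 -1.8 -1.1] open 0.0109 q6 -39.2
turn [-0.003  0.007  0.8  ] shift cm [0.08 0.06 0.07]
```

servo_tool([
  [[0,0,0.1,0,0,0,0],[0,0,0.1,0,0,0,0],[0,0,0.1,0,0,0,0],[0,0,0.1,0,0,0,0],[0,0,0.1,0,0,0,0],[0,0,0.1,0,0,0,0],[0,0,0.1,0,0,0,0],[0,0,0.08,0,0,0,0],[0,0,0,0,0,0,0]],
])

```text
time: 6.8
ee_pos: [0.4738, -0.2493, 0.1097]
tcp_rot: [-179.9, 0.4, 144.3]
wrist_force: [0.5, -0.7, -1.0]
opening: 0.0112
```

```bash
python3 rel.py .473 -.248 .109 145.7
```

```text
t 6.8 [ 0.4738 -0.2493  0.1097] [-179.94    0.43  144.31] F [ 0.5 -0.7 -1. ] open 0.0112 q6 8.0
turn [-0.001  0.008 -0.024] shift cm [0.14 0.06 0.07]
```

servo_tool([
  [[0,0,0,0,0,0,4.5],[0,0,0,0,0,0,4.5],[0,0,0,0,0,0,4.5],[0,0,0,0,0,0,4.5],[0,0,0,0,0,-3,4.5],[0,0,0,0,0,-3.5,4.5],[0,0,0,0,0,-3.5,4.5],[0,0,0,0,0,-3.5,4.5],[0,0,0,0,0,-3,4.5],[0,0,0,0,0,0,4.5],[0,0,0,0,0,0,4.5]],
])

```text
time: 7.72
ee_pos: [0.4712, -0.2471, 0.2803]
tcp_rot: [-179.9, 0.2, 145.3]
wrist_force: [-0.1, -0.1, -0.1]
opening: 0.045
```

```bash
python3 rel.py .54 -.16 .28 163; python3 look.py w4
```

```text
t 7.72 [ 0.4712 -0.2471  0.2803] [-179.93    0.18  145.3 ] F [-0.1 -0.1 -0.1] open 0.045 q6 7.1
turn [-0.002  0.003 -0.309] shift cm [-0.7  11.08  0.02]
7.7167 [ 0.4712 -0.2471  0.2803] [-179.93    0.18  145.3 ] [-0.07 -0.14 -0.06] 0.04495449064076149 cam [ 0.405 -0.201  0.422]
```

View pics/w4.png

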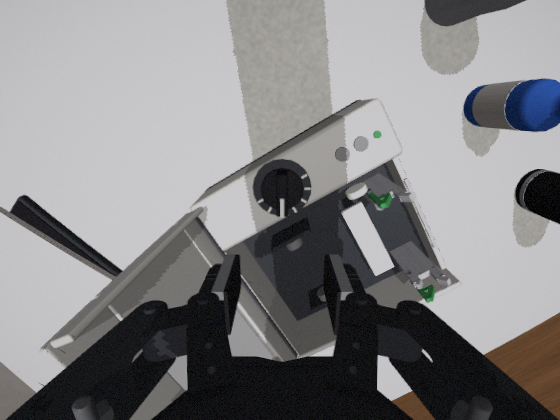

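```bash
python3 - <<'E'
from h import *
t=cv2.imread('pics/w4.png')
crop(t,240,150,325,225,5,'c6.png')
crop(t,340,160,470,310,5,'c7.png')
a=cv2.imread('pics/c6.png');b=cv2.imread('pics/c7.png')
E
```

```text
(no output)
```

View pics/c6.png

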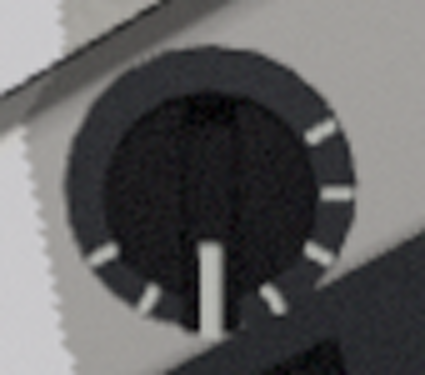

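View pics/c7.png

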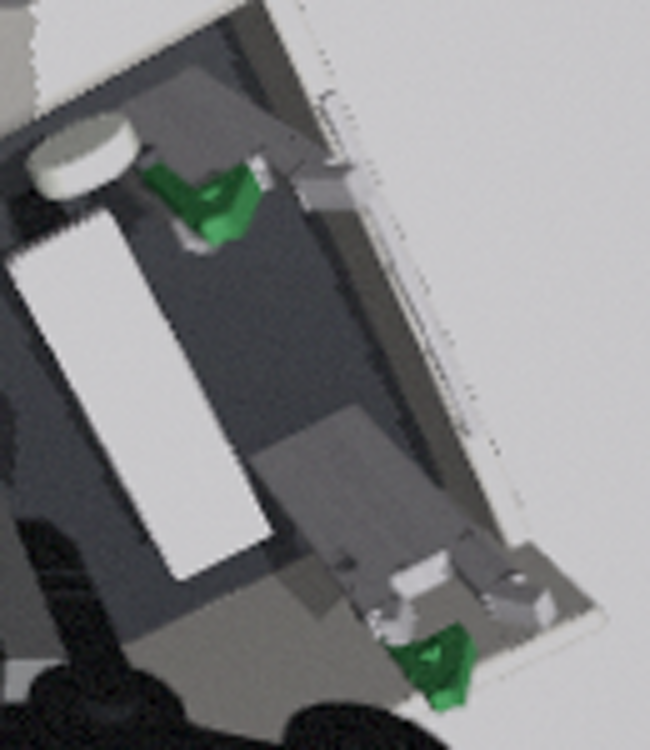

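The dial's pointer now covers the fifth (orange) mark: four white marks are visible on one side of it and two on the other. Next I look at the forks from closer.

```bash
python3 rel.py .61 -.158 .28 175.85
```

```text
t 7.77 [ 0.4712 -0.2471  0.2806] [-179.93    0.21  145.3 ] F [-0.8  0.6  0.9] open 0.0453 q6 7.1
turn [-0.002  0.003 -0.533] shift cm [-6.34 15.23  0.06]
```

servo_tool([
  [[0,0,-0.107,-2.0,2.6,0,4.5],[0,0,-0.107,-2.0,2.6,0,4.5],[0,0,-0.107,-2.0,2.6,0,4.5],[0,0,-0.107,-2.0,2.6,0,4.5],[0,0,-0.107,-2.0,2.6,0,4.5],[0,0,0,0,0,0,4.5],[0,0,0,0,0,0,4.5]],
])

```text
time: 8.35
ee_pos: [0.615, -0.1618, 0.2714]
tcp_rot: [-179.9, -0.4, 177.5]
wrist_force: [-0.2, 0.3, 0.4]
opening: 0.0449
```

```bash
python3 rel.py .61 -.158 .28 175.85; python3 look.py w5; python3 - <<'E'
from h import *
t=cv2.imread('pics/w5.png'); 
crop(t,180,110,400,290,3.6,'c8.png')
E
```

```text
t 8.35 [ 0.615  -0.1618  0.2714] [-179.93   -0.43  177.47] F [-0.2  0.3  0.4] open 0.0449 q6 -12.1
turn [-0.001 -0.007  0.028] shift cm [ 0.52  0.36 -0.85]
8.35 [ 0.615  -0.1618  0.2714] [-179.93   -0.43  177.47] [-0.23  0.28  0.41] 0.04486804130326984 cam [ 0.536 -0.158  0.414]
```

View pics/w5.png

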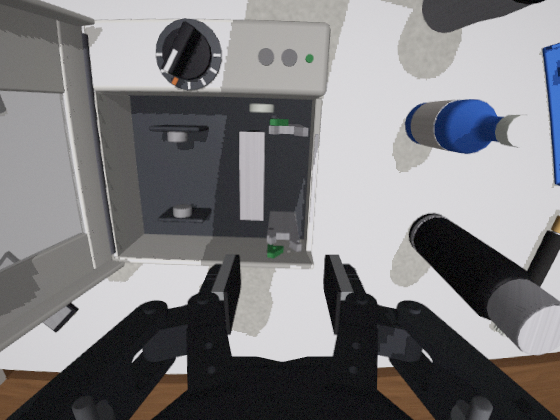

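View pics/c8.png

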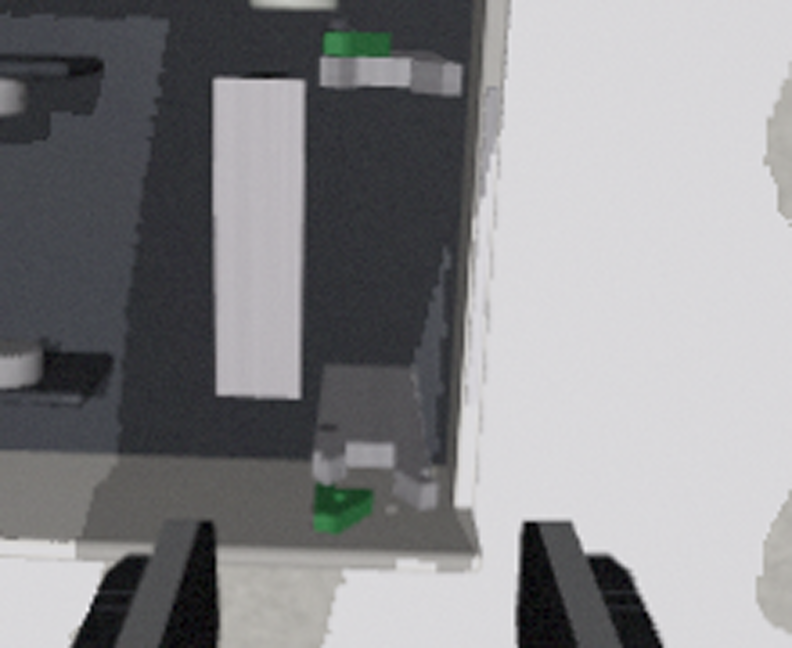

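```bash
python3 - <<'E'
from h import *
import pickle
c=pickle.load(open('w5.pkl','rb'))
f=lambda x,y:(180+(x+.5)/3.6-.5,110+(y+.5)/3.6-.5)
P=onz(c,[f(384,72),f(370,455)],.0975);print(P.round(4),P.mean(0).round(4),np.linalg.norm(P[0]-P[1]),np.degrees(np.arctan2(*(P[1]-P[0])[[1,0]])))
seat=np.array([.6097,-.1576,.105]);y=np.array([.9974,-.0724,0]);x=np.array([-.0724,-.9974,0])
# predicted corners of the slot floor and deck
for s in(-1,1):
  print([((proj(c,seat+[0,0,-.0075]+x*a*.00775+y*s*b)[0]-[180,110])*3.6).round(0) for a in(-1,1) for b in(.056,.064)])
g=imaging.calibration('top')
E
```

```text
[[ 0.5502 -0.1537  0.0975]
 [ 0.6696 -0.1629  0.0975]] [ 0.6099 -0.1583  0.0975] 0.11982622642589838 -4.412938669212618
[array([410.,  84.]), array([411.,  56.]), array([357.,  83.]), array([358.,  54.])]
[array([396., 442.]), array([395., 465.]), array([348., 441.]), array([347., 464.])]
```

The slot floors agree with the dial-based estimate, giving the seat at (0.610, -0.158) with the fork line at -4.3°. The dial's pointer is on the orange mark at (177,80). Next is the tray.

servo_tool([
  [[0,0,-0.03,0,3.85,-0.5,5],[0,0,-0.03,0,3.85,-0.5,5],[0,0,-0.03,0,3.85,-0.5,5],[0,0,-0.03,0,3.85,-0.2,5],[0,0,-0.03,0,3.85,0,5],[0,0,-0.03,0,3.85,0,5],[0,0,-0.03,0,3.85,0,5],[0,0,-0.03,0,3.85,0,5],[0,0,-0.03,0,3.85,0,5],[0,0,-0.03,0,3.85,0,5],[0,0,-0.03,0,3.85,0.5,5],[0,0,0,0,0,0,5]],
])

```text
time: 9.4
ee_pos: [0.5646, 0.2614, 0.2773]
tcp_rot: [179.8, -1.0, -164.5]
wrist_force: [0.1, -0.9, -0.8]
opening: 0.0501
```

```bash
python3 rel.py .541 .258 .027 196.7; python3 look.py w6
```

```text
t 9.4 [0.5646 0.2614 0.2773] [ 179.8    -0.96 -164.51] F [ 0.1 -0.9 -0.8] open 0.0501 q6 9.2
turn [ 0.004 -0.017 -0.021] shift cm [ 1.95  0.22 25.06]
9.4 [0.5646 0.2614 0.2773] [ 179.8    -0.96 -164.51] [ 0.13 -0.87 -0.85] 0.05009726395957772 cam [0.489 0.241 0.42 ]
```

View pics/w6.png

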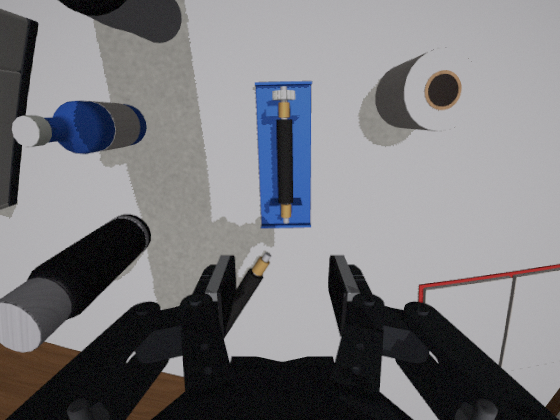

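```bash
python3 - <<'E'
from h import *
import pickle
c=pickle.load(open('w6.pkl','rb'))
t=cv2.imread('pics/w6.png')
crop(t,240,70,330,240,4,'c9.png')
sub=t[112:212,272:300].astype(int); m=(sub.max(2)<45)
ys,xs=np.nonzero(m); print(ys.min()+112,ys.max()+112,[ (y,np.nonzero(m[y-112])[0].mean().round(1)+272, m[y-112].sum()) for y in (122,140,160,180,198)])
E
```

```text
120 203 [(122, np.float64(284.0), np.int64(15)), (140, np.float64(284.0), np.int64(15)), (160, np.float64(284.5), np.int64(14)), (180, np.float64(284.5), np.int64(14)), (198, np.float64(285.5), np.int64(14))]
```

View pics/c9.png

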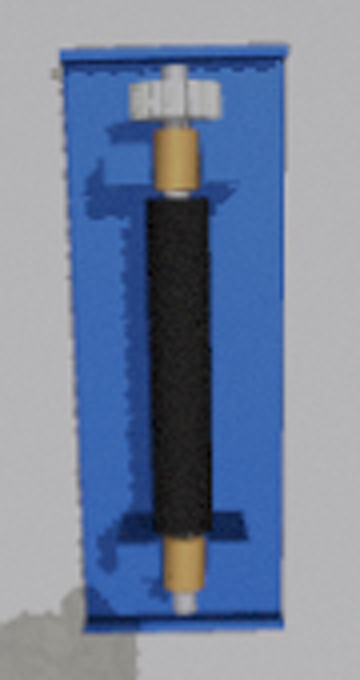

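```bash
python3 - <<'E'
from h import *
import pickle
c=pickle.load(open('w6.pkl','rb'))
f=lambda x,y:(240+(x+.5)/4-.5,70+(y+.5)/4-.5)
P=onz(c,[f(177.5,198),f(182.5,538)],.049);print(P.round(4),P.mean(0).round(4),np.linalg.norm(P[0]-P[1]),np.degrees(np.arctan2(*(P[1]-P[0])[[1,0]])))
P=onz(c,[f(176,65),f(184,612)],.046);print(P.mean(0).round(4),np.linalg.norm(P[0]-P[1]),np.degrees(np.arctan2(*(P[1]-P[0])[[1,0]])))
E
python3 rel.py .5405 .258 .028 196.4
```

```text
[[0.4894 0.2451 0.049 ]
 [0.5923 0.2756 0.049 ]] [0.5409 0.2603 0.049 ] 0.10734559872608106 16.506976440747785
[0.5353 0.2589 0.046 ] 0.1725913424691485 16.506040851568926
t 9.45 [0.5653 0.259  0.2779] [ 179.86   -0.93 -164.62] F [-1.  -1.2  1. ] open 0.0501 q6 9.1
turn [ 0.003 -0.016 -0.018] shift cm [ 2.01  0.5  25.03]
```

servo_tool([
  [[0.003,-0.016,-0.018,1.0,0.2,3.0,5],[0,0,0,1.0,0.2,3.5,5],[0,0,0,0,0,3.5,5],[0,0,0,0,0,3.5,5],[0,0,0,0,0,3.0,5],[0,0,0,0,0,0,5],[0,0,0,0,0,0,5]],
])

```text
time: 10.03
ee_pos: [0.5456, 0.2483, 0.1102]
tcp_rot: [-179.9, 0.5, -164.3]
wrist_force: [0.4, -0.5, 1.4]
opening: 0.0501
```

```bash
python3 rel.py .5408 .2595 .028 196.5
```

```text
t 10.03 [0.5456 0.2483 0.1102] [-179.91    0.49 -164.33] F [ 0.4 -0.5  1.4] open 0.0501 q6 8.9
turn [-0.002  0.009 -0.015] shift cm [0.23 1.22 8.21]
```

servo_tool([
  [[-0.002,0.009,-0.015,0.2,1.2,2.0,5],[0,0,0,0,0,2.2,5],[0,0,0,0,0,0,5],[0,0,0,0,0,0,5]],
])

```text
time: 10.37
ee_pos: [0.5443, 0.257, 0.0761]
tcp_rot: [179.9, 0.4, -163.8]
wrist_force: [-0.2, 0.4, 0.9]
opening: 0.0498
```

```bash
python3 rel.py .5408 .2595 .028 196.5
```

```text
t 10.37 [0.5443 0.257  0.0761] [ 179.93    0.45 -163.82] F [-0.2  0.4  0.9] open 0.0498 q6 9.1
turn [ 0.001  0.008 -0.006] shift cm [0.3  0.33 4.81]
```

servo_tool([
  [[0.001,0.008,-0.006,0.3,0.35,1.6,5],[0,0,0,0,0,1.6,5],[0,0,0,0,0,1.2,5],[0,0,0,0,0,0,5],[0,0,0,0,0,0,5]],
])

```text
time: 10.78
ee_pos: [0.5442, 0.2603, 0.0375]
tcp_rot: [179.9, 0.5, -163.6]
wrist_force: [0.2, 0.1, -1.0]
opening: 0.0501
```

```bash
python3 rel.py .5408 .2595 .028 196.5;python3 look.py w7
```

```text
t 10.78 [0.5442 0.2603 0.0375] [ 179.91    0.5  -163.56] F [ 0.2  0.1 -1. ] open 0.0501 q6 9.1
turn [ 0.002  0.009 -0.001] shift cm [0.36 0.02 0.95]
10.7833 [0.5442 0.2603 0.0375] [ 179.91    0.5  -163.56] [ 0.25  0.09 -0.95] 0.05008280934445751 cam [0.466 0.238 0.178]
```

View pics/w7.png

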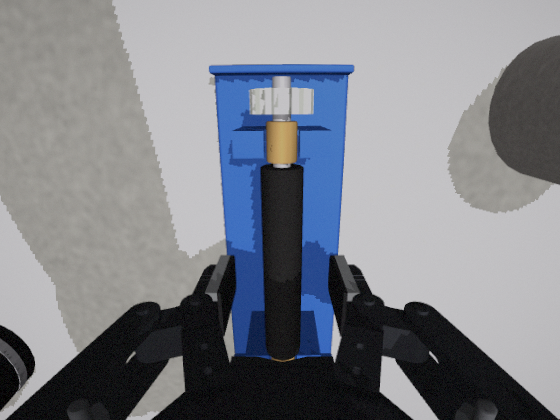

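servo_tool([
  [[0.002,0.009,-0.001,0.4,0,0.9,5],[0,0,0,0,0,0.1,5],[0,0,0,0,0,0,5],[0,0,0,0,0,0,5]],
], force=80)

```text
time: 11.17
ee_pos: [0.5407, 0.2595, 0.0283]
tcp_rot: [-180.0, 0.0, -163.5]
wrist_force: [-0.3, -0.4, -0.8]
opening: 0.0501
```

```bash
python3 rel.py .5408 .2595 .027 196.5
```

```text
t 11.17 [0.5407 0.2595 0.0283] [-1.7998e+02  3.0000e-02 -1.6349e+02] F [-0.3 -0.4 -0.8] open 0.0501 q6 9.1
turn [-0.     0.001  0.   ] shift cm [-0.01 -0.    0.13]
```

servo_tool([
  [[0,0,0,0,0,0.1,0],[0,0,0,0,0,0,0],[0,0,0,0,0,0,0],[0,0,0,0,0,0,0],[0,0,0,0,0,0,0],[0,0,0,0,0,0,0],[0,0,0,0,0,0,0]],
], force=80)

```text
time: 11.75
ee_pos: [0.5411, 0.2597, 0.0281]
tcp_rot: [180.0, 0.1, -163.5]
wrist_force: [0.5, 0.3, -0.4]
opening: 0.0175
```

servo_tool([
  [[0,0,0,0,0,-1,0],[0,0,0,0,0,-2,0],[0,0,0,0,0,-3,0],[0,0,0,0,0,-3.5,0],[0,0,0,0,0,-3.5,0],[0,0,0,0,0,-3.5,0],[0,0,0,0,0,-3.5,0],[0,0,0,0,0,-3,0],[0,0,0,0,0,-2.5,0],[0,0,0,0,0,0,0],[0,0,0,0,0,0,0]],
])

```text
time: 12.67
ee_pos: [0.5371, 0.2577, 0.2991]
tcp_rot: [-180.0, -0.1, -163.5]
wrist_force: [-0.9, -0.3, -2.5]
opening: 0.0175
```

```bash
python3 rel.py .6098 -.158 .18 175.7;python3 look.py w8
```

```text
t 12.67 [0.5371 0.2577 0.2991] [-1.7995e+02 -7.0000e-02 -1.6350e+02] F [-0.9 -0.3 -2.5] open 0.0175 q6 9.2
turn [-0.001 -0.001  0.363] shift cm [  4.82 -41.91  11.95]
12.6667 [0.5371 0.2577 0.2991] [-1.7995e+02 -7.0000e-02 -1.6350e+02] [-0.88 -0.32 -2.52] 0.01746350525819047 cam [0.46  0.236 0.441]
```

View pics/w8.png

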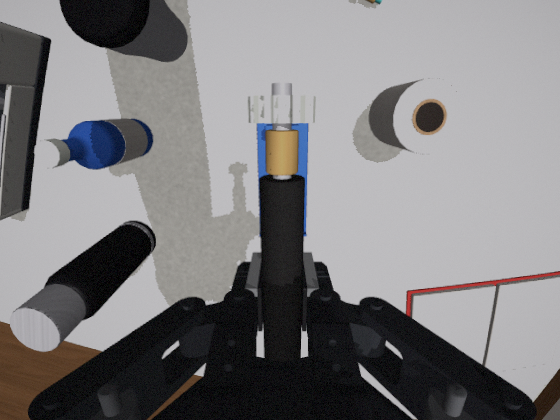

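```bash
cat > roll.py <<'E'
import sys,pickle
from h import *
from scipy.spatial.transform import Rotation as Ro
# predicted pixels of roller points in tool frame
c=pickle.load(open(sys.argv[1]+'.pkl','rb'))
p=np.array(eval(sys.argv[2]));R=Ro.from_euler('xyz',eval(sys.argv[3]),degrees=True)
for dz in (-.017,-.019,-.021):
  print(dz,[proj(c,p+R.apply([a,0,dz]))[0].round(1).tolist() for a in (.053,.055,.073,.081)], [proj(c,p+R.apply([.053,b,dz]))[0].round(1).tolist() for b in (-.01,.01)])
E
python3 roll.py w8 "[.5371,.2577,.2991]" "[-179.95,-.07,-163.5]"
python3 - <<'E'
from h import *
t=cv2.imread('pics/w8.png'); crop(t,235,70,330,250,4,'c10.png')
E
```

```text
-0.017 [[280.1, 179.1], [280.1, 174.5], [280.1, 131.5], [280.1, 111.3]] [[257.0, 179.1], [303.3, 179.1]]
-0.019 [[280.1, 180.1], [280.1, 175.5], [280.1, 131.8], [280.0, 111.2]] [[256.6, 180.1], [303.7, 180.1]]
-0.021 [[280.1, 181.1], [280.1, 176.4], [280.0, 132.1], [280.0, 111.2]] [[256.2, 181.1], [304.0, 181.1]]
```

View pics/c10.png

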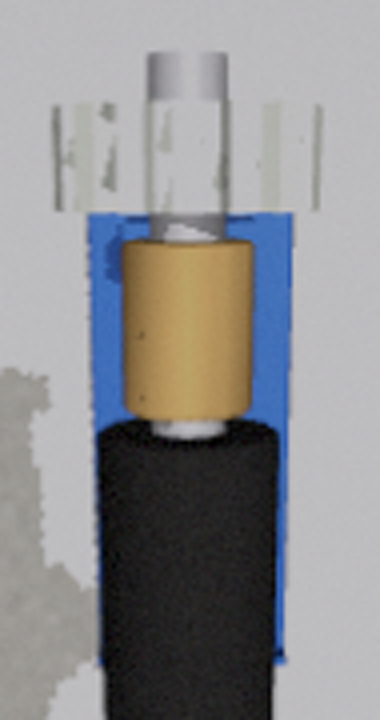

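The roller is held square, with bush edges within about 2 px of the prediction. I carry it over the bottle and flask to above the forks.

servo_tool([
  [[0,0,0.033,-0.25,-3.0,0,0],[0,0,0.033,-0.25,-3.8,0,0],[0,0,0.033,-0.25,-3.8,0,0],[0,0,0.033,-0.25,-3.8,0,0],[0,0,0.033,-0.25,-3.8,0,0],[0,0,0.033,-0.25,-3.8,0,0],[0,0,0.033,-0.25,-3.8,0,0],[0,0,0.033,-0.25,-3.8,0,0],[0,0,0.033,-0.25,-3.8,0,0],[0,0,0.033,-0.25,-3.8,0,0],[0,0,0.033,-0.25,-3.8,0,0],[0,0,0,0,-0.8,0,0]],
])

```text
time: 13.72
ee_pos: [0.6086, -0.167, 0.2811]
tcp_rot: [-179.9, -1.4, 175.2]
wrist_force: [-0.9, 0.9, -1.5]
opening: 0.0177
```

```bash
python3 rel.py .6098 -.158 .155 175.7;python3 look.py w9
```

```text
t 13.72 [ 0.6086 -0.167   0.2811] [-179.88   -1.44  175.19] F [-0.9  0.9 -1.5] open 0.0177 q6 -10.4
turn [-0.002 -0.025 -0.009] shift cm [-0.36  0.93 12.6 ]
13.7167 [ 0.6086 -0.167   0.2811] [-179.88   -1.44  175.19] [-0.91  0.87 -1.53] 0.017742924270154524 cam [ 0.532 -0.16   0.425]
```

View pics/w9.png

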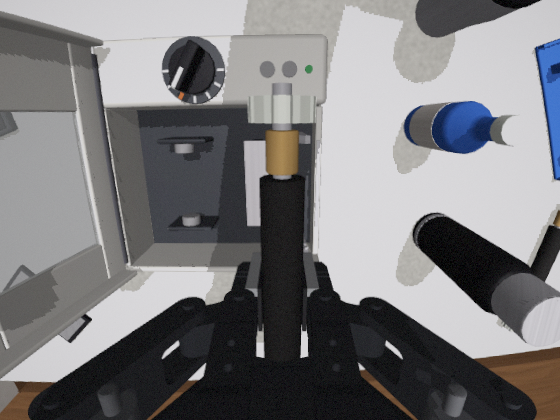

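servo_tool([
  [[-0.002,-0.025,-0.009,-0.4,0.9,3.0,0],[0,0,0,0,0,3.5,0],[0,0,0,0,0,3.0,0],[0,0,0,0,0,2.0,0],[0,0,0,0,0,0,0],[0,0,0,0,0,0,0]],
])

```text
time: 14.27
ee_pos: [0.6099, -0.1563, 0.1567]
tcp_rot: [179.8, -0.3, 175.7]
wrist_force: [-0.1, -0.2, -0.1]
opening: 0.0176
```

```bash
python3 rel.py .6098 -.158 .155 175.7
```

```text
t 14.27 [ 0.6099 -0.1563  0.1567] [179.84  -0.28 175.7 ] F [-0.1 -0.2 -0.1] open 0.0176 q6 -10.1
turn [ 0.003 -0.005  0.   ] shift cm [-0.01 -0.17  0.16]
```

servo_tool([
  [[0.003,-0.005,0,0,-0.17,0.8,0],[0,0,0,0,0,0.8,0],[0,0,0,0,0,0,0],[0,0,0,0,0,0,0]],
])

```text
time: 14.6
ee_pos: [0.6107, -0.1571, 0.1425]
tcp_rot: [-180.0, 0.2, 175.8]
wrist_force: [-0.2, 0.1, -0.5]
opening: 0.0175
```

```bash
python3 rel.py .6098 -.158 .13 175.7; python3 look.py w10; python3 - <<'E'
from h import *
t=cv2.imread('pics/w10.png'); crop(t,200,60,380,260,3,'c11.png')
E
```

```text
t 14.6 [ 0.6107 -0.1571  0.1425] [-179.95    0.21  175.8 ] F [-0.2  0.1 -0.5] open 0.0175 q6 -10.2
turn [-0.001  0.004  0.002] shift cm [ 0.09 -0.1   1.25]
14.6 [ 0.6107 -0.1571  0.1425] [-179.95    0.21  175.8 ] [-0.2   0.13 -0.48] 0.01746614422065336 cam [ 0.53  -0.151  0.284]
```

View pics/c11.png

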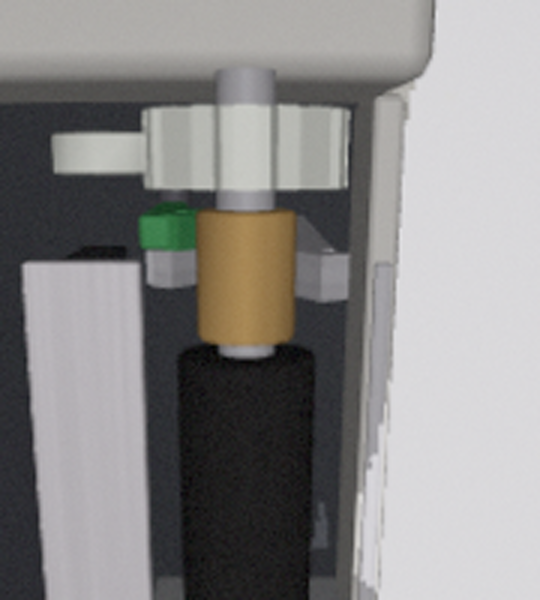

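servo_tool([
  [[-0.001,0.004,0.002,0.1,-0.1,0.5,0],[0,0,0,0,0,0.5,0],[0,0,0,0,0,0,0],[0,0,0,0,0,0,0]],
])

```text
time: 14.98
ee_pos: [0.6106, -0.1584, 0.1336]
tcp_rot: [-180.0, 0.1, 175.7]
wrist_force: [-0.1, -0.7, -0.4]
opening: 0.0179
```

```bash
python3 rel.py .6098 -.158 .13 175.7; python3 look.py w11; python3 - <<'E'
from h import *
t=cv2.imread('pics/w11.png'); crop(t,200,60,380,260,3,'c12.png')
t=imaging.camera('scene'); cv2.imwrite('pics/s1.png',t); crop(t,90,140,250,300,4,'c13.png')
t=imaging.camera('top'); cv2.imwrite('pics/t1.png',t)
E
```

```text
t 14.98 [ 0.6106 -0.1584  0.1336] [-1.7999e+02  1.4000e-01  1.7566e+02] F [-0.1 -0.7 -0.4] open 0.0179 q6 -10.2
turn [-0.     0.002 -0.001] shift cm [0.08 0.04 0.36]
14.9833 [ 0.6106 -0.1584  0.1336] [-1.7999e+02  1.4000e-01  1.7566e+02] [-0.12 -0.66 -0.41] 0.017903054086792422 cam [ 0.53  -0.152  0.275]
```

View pics/c12.png

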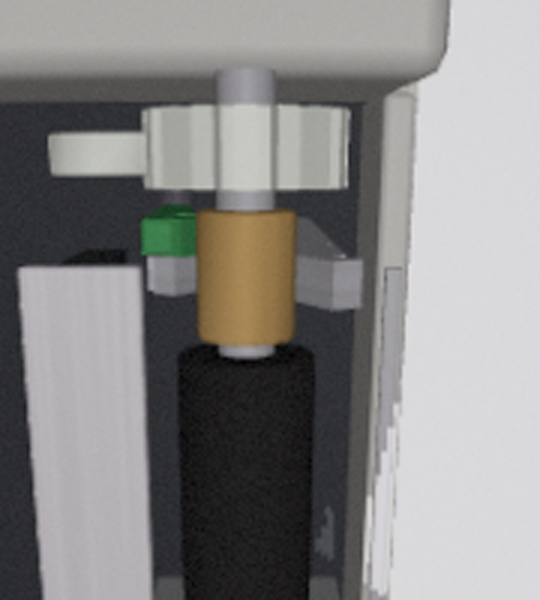

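View pics/c13.png

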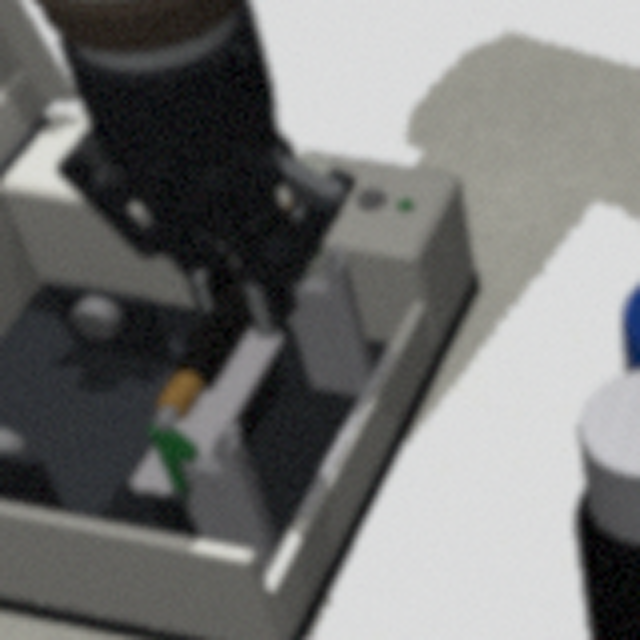

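```bash
python3 - <<'E'
from h import *
s=np.array([.6098,-.158,0]);y=np.array([.9972,-.075,0])
c=imaging.calibration('scene')
for n,z in(('now',.1516),('seat',.105)):
  for a in(.055,.064,.073,.086): print(n,a,((proj(c,s+y*a+[0,0,z])[0]-[90,140])*4).round(0))
E
```

```text
now 0.055 [190. 378.]
now 0.064 [180. 392.]
now 0.073 [171. 408.]
now 0.086 [156. 430.]
seat 0.055 [214. 444.]
seat 0.064 [206. 459.]
seat 0.073 [196. 474.]
seat 0.086 [183. 496.]
```

servo_tool([
  [[0,0.002,-0.001,0.08,0.04,0.7,0],[0,0,0,0,0,0.7,0],[0,0,0,0,0,0.6,0],[0,0,0,0,0,0,0]],
], force=100)

```text
time: 15.47
ee_pos: [0.6103, -0.1574, 0.1123]
tcp_rot: [180.0, 0.1, 175.7]
wrist_force: [0.6, 2.5, -0.2]
opening: 0.0169
```

```bash
python3 rel.py .6098 -.158 .087 175.7
```

```text
t 15.47 [ 0.6103 -0.1574  0.1123] [1.7996e+02 1.0000e-01 1.7575e+02] F [ 0.6  2.5 -0.2] open 0.0169 q6 -10.2
turn [0.001 0.002 0.001] shift cm [ 0.05 -0.06  2.53]
```

servo_tool([
  [[0,0,0,0,0,0.5,0],[0,0,0,0,0,0.6,0],[0,0,0,0,0,0.6,0],[0,0,0,0,0,0,0]],
])

```text
time: 15.8
ee_pos: [0.6143, -0.1565, 0.1068]
tcp_rot: [180.0, 1.1, 175.8]
wrist_force: [0.9, 8.8, -0.7]
opening: 0.0171
```

```bash
python3 rel.py .6098 -.158 .087 175.7
```

```text
t 15.8 [ 0.6143 -0.1565  0.1068] [179.96   1.07 175.81] F [ 0.9  8.8 -0.7] open 0.0171 q6 -10.2
turn [0.001 0.019 0.002] shift cm [ 0.47 -0.19  1.97]
```

```bash
python3 look.py w12; python3 - <<'E'
from h import *
t=cv2.imread('pics/w12.png'); crop(t,200,60,380,260,3,'c14.png')
t=imaging.camera('scene'); cv2.imwrite('pics/s2.png',t); crop(t,90,140,250,300,4,'c15.png')
E
```

```text
15.8 [ 0.6143 -0.1565  0.1068] [179.96   1.07 175.81] [ 0.91  8.8  -0.65] 0.017120749244783594 cam [ 0.531 -0.15   0.247]
```

View pics/c14.png

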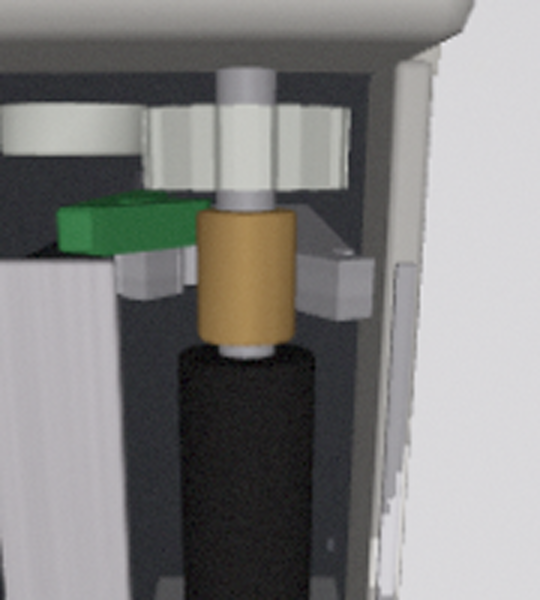

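View pics/c15.png

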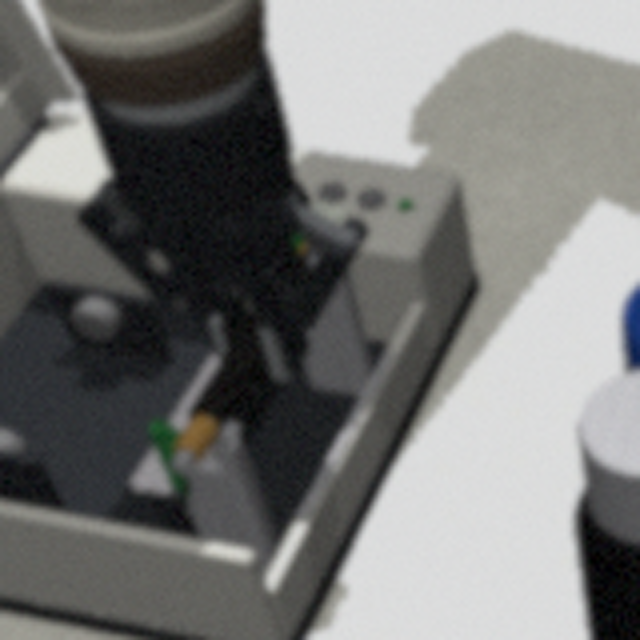

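Both bushes are in the slots and both latches are being pushed back (green noses at (140,225) in the wrist crop and (160,435) in the scene crop). I press on.

servo_tool([
  [[0,0.019,0,0.4,-0.1,0.9,0],[0,0.008,0,0.1,-0.1,1.0,0],[0,0,0,0,0,1.0,0]],
])

```text
time: 16.15
ee_pos: [0.6152, -0.1585, 0.094]
tcp_rot: [-179.9, 0.8, 175.9]
wrist_force: [-16.7, -0.5, 30.6]
opening: 0.017
```

```bash
python3 rel.py .6098 -.158 .087 175.7
```

```text
t 16.15 [ 0.6152 -0.1585  0.094 ] [-179.85    0.82  175.91] F [-16.7  -0.5  30.6] open 0.017 q6 -10.4
turn [-0.003  0.014  0.004] shift cm [0.55 0.01 0.69]
```

servo_tool([
  [[0,0.014,0,0.5,0,0,0],[0,0.0,0,0.2,0,0,0],[0,0,0,0,0,0,0]],
])

```text
time: 16.4
ee_pos: [0.6083, -0.1583, 0.0949]
tcp_rot: [-179.8, 0.1, 175.9]
wrist_force: [1.4, 0.5, 0.8]
opening: 0.0172
```

```bash
python3 rel.py .6098 -.158 .087 175.7;  python3 look.py w13; python3 - <<'E'
from h import *
t=cv2.imread('pics/w13.png'); crop(t,200,60,380,260,3,'c16.png')
t=imaging.camera('scene'); cv2.imwrite('pics/s3.png',t); crop(t,90,140,250,300,4,'c17.png')
E
```

```text
t 16.4 [ 0.6083 -0.1583  0.0949] [-1.7979e+02  1.4000e-01  1.7593e+02] F [1.4 0.5 0.8] open 0.0172 q6 -10.4
turn [-0.004  0.003  0.004] shift cm [-0.14  0.04  0.79]
16.4 [ 0.6083 -0.1583  0.0949] [-1.7979e+02  1.4000e-01  1.7593e+02] [1.37 0.48 0.83] 0.017188152913298078 cam [ 0.528 -0.152  0.236]
```

View pics/c16.png

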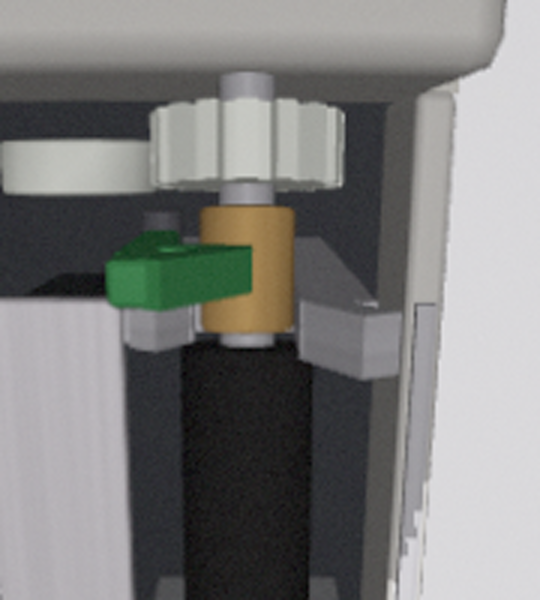

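View pics/c17.png

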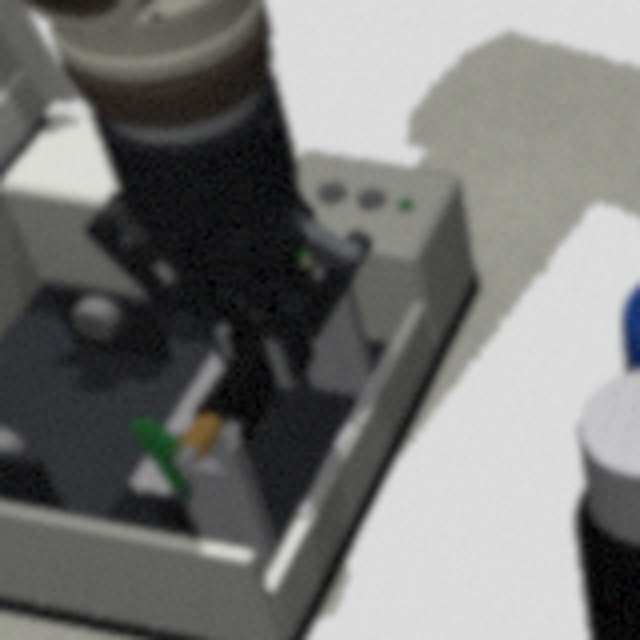

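The near latch has snapped over its bush (crop (180,270)). The far end is still high against its latch, so I press down with a slight tilt toward the far end.

servo_tool([
  [[0,0.03,0,0.1,0,0.8,0],[0,0.03,0,0.2,0,1.0,0],[0,0.02,0,0.2,0,1.0,0]],
])

```text
time: 16.75
ee_pos: [0.6082, -0.1586, 0.0866]
tcp_rot: [-179.6, -3.1, 176.0]
wrist_force: [-21.7, 8.3, 78.6]
opening: 0.0173
```

```bash
python3 rel.py .6098 -.158 .087 175.7;  python3 look.py w14; python3 - <<'E'
from h import *
t=cv2.imread('pics/w14.png'); crop(t,200,60,380,260,3,'c18.png')
t=imaging.camera('scene'); cv2.imwrite('pics/s4.png',t); crop(t,90,140,250,300,4,'c19.png')
E
```

```text
t 16.75 [ 0.6082 -0.1586  0.0866] [-179.61   -3.14  175.96] F [-21.7   8.3  78.6] open 0.0173 q6 -10.1
turn [-0.007 -0.055  0.005] shift cm [-0.16  0.07 -0.05]
16.75 [ 0.6082 -0.1586  0.0866] [-179.61   -3.14  175.96] [-21.65   8.29  78.62] 0.01733630011012697 cam [ 0.536 -0.152  0.233]
```

View pics/c19.png

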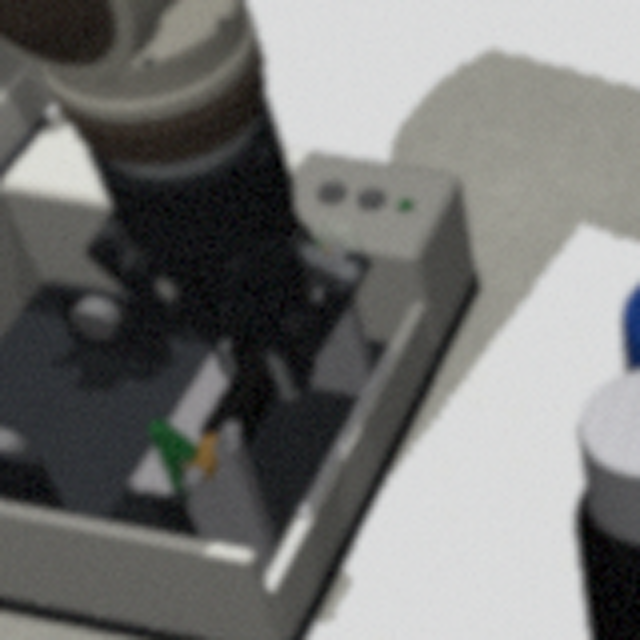

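The push peaked at 79 N and the far bush is down at its predicted seated pixel, so I relax and look.

servo_tool([
  [[0,-0.03,0,0,0,-0.05,0],[0,-0.02,0,0,0,0,0],[0,0,0,0,0,0,0]],
])

```text
time: 17.1
ee_pos: [0.6089, -0.1587, 0.0894]
tcp_rot: [-179.6, 0.0, 176.0]
wrist_force: [6.4, 0.1, -9.3]
opening: 0.0172
```

```bash
python3 rel.py .6098 -.158 .087 175.7;  python3 look.py w15; python3 - <<'E'
from h import *
t=cv2.imread('pics/w15.png'); a=cv2.resize(t[60:260,200:380],None,fx=2.2,fy=2.2)
t=imaging.camera('scene'); cv2.imwrite('pics/s5.png',t); b=cv2.resize(t[180:290,110:220],(396,440),interpolation=cv2.INTER_CUBIC)
cv2.imwrite('pics/c20.png',np.hstack([a[:440],b]))
E
```

```text
t 17.1 [ 0.6089 -0.1587  0.0894] [-179.56    0.    176.01] F [ 6.4  0.1 -9.3] open 0.0172 q6 -10.4
turn [-0.008  0.     0.005] shift cm [-0.09  0.07  0.24]
17.1 [ 0.6089 -0.1587  0.0894] [-179.56    0.    176.01] [ 6.44  0.09 -9.31] 0.01716652167207566 cam [ 0.529 -0.151  0.231]
```

View pics/c20.png

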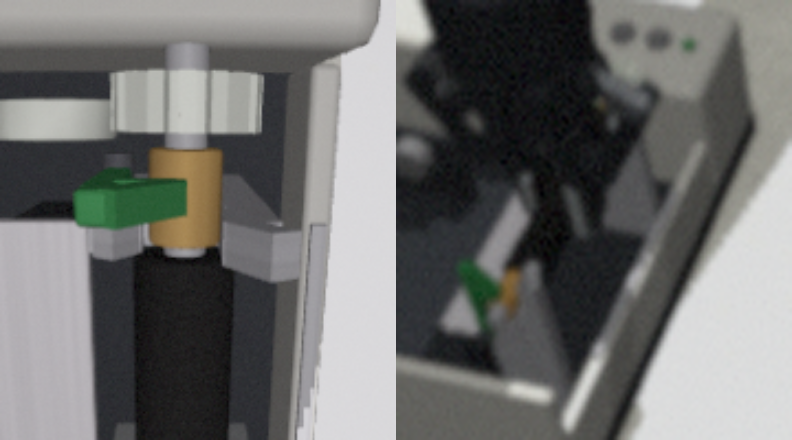

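servo_tool([
  [[0,0,0,0,0,0.3,0],[0,0,0,0,0,0,3.2],[0,0,0,0,0,0,3.2],[0,0,0,0,0,0,3.2],[0,0,0,0,0,-1.5,3.2],[0,0,0,0,0,-2.5,3.2],[0,0,0,0,0,-3,3.2],[0,0,0,0,0,-3,3.2],[0,0,0,0,0,-3,3.2],[0,0,0,0,0,0,3.2],[0,0,0,0,0,0,3.2]],
])

```text
time: 18.12
ee_pos: [0.608, -0.1582, 0.2171]
tcp_rot: [-179.5, -0.7, 175.9]
wrist_force: [-0.1, 0.0, -0.9]
opening: 0.032
```

```bash
python3 rel.py .6098 -.158 .087 175.7;  python3 look.py w16; python3 - <<'E'
from h import *
t=cv2.imread('pics/w16.png'); a=cv2.resize(t[60:280,200:380],(396,484),interpolation=cv2.INTER_CUBIC)
t=imaging.camera('scene'); cv2.imwrite('pics/s6.png',t); b=cv2.resize(t[180:290,110:220],(396,484),interpolation=cv2.INTER_CUBIC)
cv2.imwrite('pics/c21.png',np.hstack([a,b]))
E
```

```text
t 18.12 [ 0.608  -0.1582  0.2171] [-179.55   -0.7   175.92] F [-0.1  0.  -0.9] open 0.032 q6 -10.2
turn [-0.008 -0.012  0.004] shift cm [-0.34  0.13 13.  ]
18.1167 [ 0.608  -0.1582  0.2171] [-179.55   -0.7   175.92] [-0.09  0.02 -0.94] 0.03198868576916017 cam [ 0.529 -0.151  0.36 ]
```

View pics/c21.png

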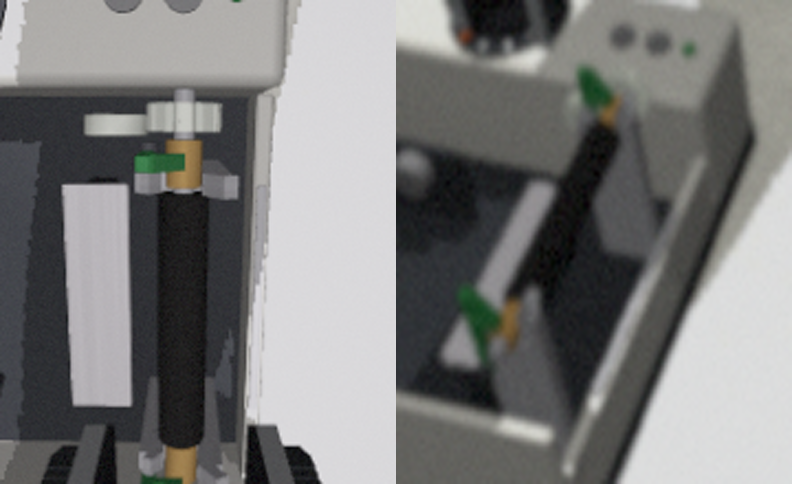

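View pics/w16.png

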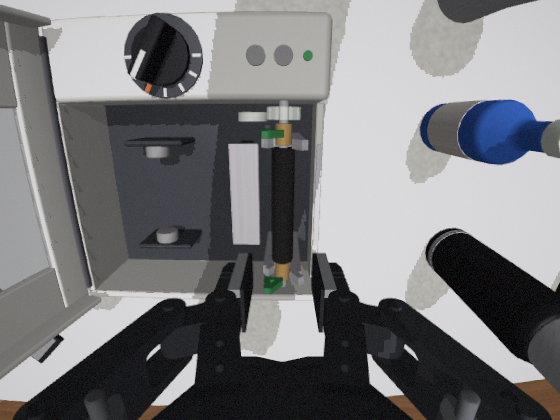

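The roller lies in both forks with a green nose over each bush. I check the dial and the roller pose numerically, allowing for the bar's height.

```bash
python3 - <<'E'
from h import *
import pickle
from scipy.spatial.transform import Rotation as Ro
c=pickle.load(open('w16.pkl','rb'))
t=cv2.imread('pics/w16.png'); crop(t,110,0,220,110,5,'c22.png')
d=np.array([.4727,-.2482,0])
for k in (3,4,5):
  a=np.radians(85.85-30*k); u=np.array([np.cos(a),np.sin(a),0])
  print(k,[((proj(c,d+u*r+[0,0,.13])[0]-[110,0])*5).round(0).tolist() for r in (0,.023)],'mark',((proj(c,d+u*.028+[0,0,.1])[0]-[110,0])*5).round(0))
s=np.array([.6098,-.158,0]);y=np.array([.9972,-.075,0])
f=lambda p:((p-[200,60])*2.2).round(0)
for a in(-.086,-.073,-.055,-.053,.053,.055): print(a,f(proj(c,s+y*a+[0,0,.105])[0]))
E
```

```text
3 [[170.0, 237.0], [186.0, 404.0]] mark [268. 455.]
4 [[170.0, 237.0], [109.0, 384.0]] mark [185. 434.]
5 [[170.0, 237.0], [48.0, 326.0]] mark [119. 371.]
-0.086 [182. 110.]
-0.073 [182. 146.]
-0.055 [182. 194.]
-0.053 [182. 199.]
0.053 [181. 444.]
0.055 [181. 448.]
```

View pics/c22.png

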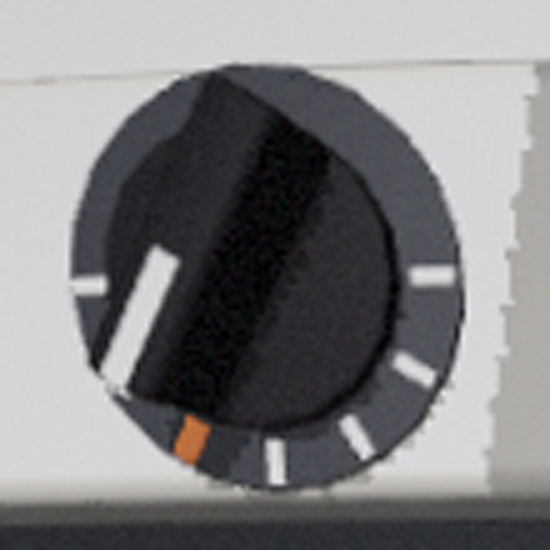

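```bash
python3 - <<'E'
from h import *
for n in('scene0','s4','s6','top0'):
  t=cv2.imread(f'pics/{n}.png'); hsv=cv2.cvtColor(t,cv2.COLOR_BGR2HSV)
  m=cv2.inRange(hsv,(50,90,30),(80,255,255))
  k,l,s,ce=cv2.connectedComponentsWithStats(m)
  print(n,[(s[i].tolist(),ce[i].round(1).tolist()) for i in range(1,k) if s[i][4]>4 and s[i][0]<420 and 100<s[i][1]<290])
a=[cv2.resize(cv2.imread(f'pics/{n}.png')[180:290,110:220],(396,396),interpolation=cv2.INTER_CUBIC) for n in('scene0','s6')]
cv2.imwrite('pics/c23.png',np.hstack(a))
import pickle
c=pickle.load(open('w16.pkl','rb'))
s=np.array([.6098,-.158,0]);y=np.array([.9972,-.075,0])
f=lambda p:((p-[200,60])*2.2).round(0)
for h in (0,.004): print(h,[f(proj(c,s+y*a+[0,0,z+h])[0]).tolist() for a,z in((-.086,.109),(-.073,.112),(-.055,.112),(-.053,.115),(.053,.115))])
E
```

```text
scene0 [([161, 196, 9, 8, 36], [164.4, 199.8]), ([127, 244, 11, 18, 79], [132.0, 250.8])]
s4 [([127, 245, 11, 16, 79], [132.2, 251.2])]
s6 [([161, 196, 8, 8, 43], [164.3, 199.8]), ([127, 245, 11, 17, 79], [132.1, 251.3])]
top0 [([356, 154, 9, 5, 36], [360.3, 155.7]), ([352, 213, 9, 4, 31], [356.1, 214.3]), ([339, 239, 2, 3, 5], [339.4, 240.2])]
0 [[182.0, 110.0], [182.0, 146.0], [182.0, 196.0], [182.0, 202.0], [180.0, 455.0]]
0.004 [[182.0, 110.0], [182.0, 147.0], [182.0, 197.0], [182.0, 203.0], [180.0, 460.0]]
```

View pics/c23.png

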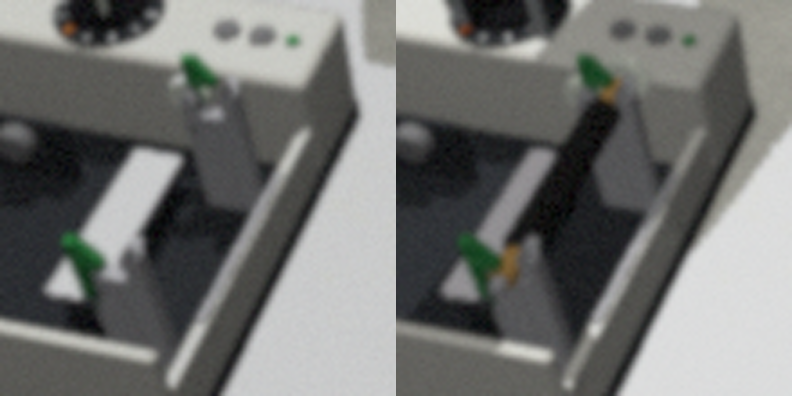

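```bash
python3 - <<'E'
from h import *
a=cv2.imread('pics/top0.png');b=imaging.camera('top')
d=cv2.absdiff(a,b).max(2)
for n,(x,y) in dict(mug=(259,271),flask=(261,130),cleaner=(270,208),labels=(113,263)).items(): print(n,np.median(d[y-18:y+18,x-16:x+16]))
print(bot.job_done())
E
```

```text
mug 4.0
flask 5.0
cleaner 5.0
labels 5.0
the job is handed in; nothing more can be done
None
```

I seated the platen roller in the printer's forks with both latches shut over it, and turned the dial to the orange mark. I handed the job in after about 18 s of the 70 s allowed; it reports no verdict. The roller was pressed down gear end to the dial side; the near latch snapped first, and the far end needed a tilted push that peaked near 79 N.

**Last checks:**
- **Latches:** seen by the fixed scene camera, both green latches are back within about 0.5 px of where they stood shut at the start.
- **Roller:** it lies in both forks, shifted about 2.5 to 3 mm toward the gear end. That is within the 3 mm end play and below the 6 mm limit. I did not measure its height directly; I judge it fully home because both latches closed over it.
- **Dial:** the pointer tip lies within about 2 px of where it should be at the orange mark, allowing for the bar's height.
- **Other objects:** the top view shows the mug, flask, bottle and labels unchanged.
- **Robot:** when I handed in, the gripper was open and clear above the printer, and the wrist force was close to zero.

No check failed.

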